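# Slide the display shelf board home into its notches

## Robot

A 7-joint arm with a two-finger parallel gripper is mounted at the origin on the work surface; the furniture and walls round the work are solid. World frame = base frame: x ahead of the robot, y to its left, z up, the work surface at z = 0. Lengths are in m, angles in rad, forces in N, time in s.
With the tool pointing down it reaches from about 0.4 to 0.85 m from the base axis. Payload 10.4 kg.
Tool frame: the origin (TCP) lies on the centre line of the jaws, within the pads' length; the fingertips stand 11 mm ahead of it and the grasp point (between the pads) lies 8 mm behind it (tip_reach is the distance from the TCP to the fingertips, in m); z points along the fingers, y is the line along which they close (so a half turn about z gives the same grasp; the last joint's range is limited). The gripper opens to 85 mm and grips with 20 to 120 N. Pads are 22 mm wide; open, the fingers measure 114 mm over their backs; the gripper's body (76 mm by 85 mm) begins 54 mm behind the grasp point. The pads swing forward as they close: fully open they stand 13 mm farther back than shut.
Start: joints at [1.27, 0.332, -0.065, 1.46, 0.022, 1.35, -0.088], TCP at [0.171, -0.601, 0.242] pointing down, gripper open.
Joint ranges: [-2.6, 2.6], [-0.5, 2.12], [-1.47, 1.34], [0.16, 2.42], [-1.27, 4.41], [0.06, 2.06], [-2.6, 2.6]. Speed limits (rad/s): [2.22, 2.22, 2.79, 2.79, 3.14, 3.14, 3.14].

## Interface

Orientations are given as a unit quaternion [x, y, z, w].
In Python, from workcell import get_obs, camera, hand_in, tip_reach gives the robot as it stands. The module is installed in compiled form; this text tells all that it offers.
- The arm moves only by the tool move_arm, never from a script. Its argument "plan" is a list of rows, each an object with "delta_pos": the shift along the tool's x, y, z in shares of 1000 mm (1.0 is 1000 mm), a list of three; "turn": the turn, a rotation vector about the tool's x, y, z in fractions of the full range, 1 being 2 pi rad, a list of three; "fingers": the closure, from 0 (fully open) to 1 (shut). A call has 1 to 12 rows; each row is the pose to reach, as a shift and turn from the pose commanded when the call began, along the tool's axes at that moment; what a row does not reach only later rows make up. A row lasts 1/8 s, in which the tool goes at most 62.5 mm and 10.7 degrees, less where a joint would pass 70% of its speed; a pose out of reach is approached as far as the arm can. A shift or turn number past 1, either way, is cut back to 1. A call with a gripper value outside its range is refused whole. The fingers move at their own pace and stop on an object; "force" is the grip in N (left out, the last holds). Time passes only in rows, so rows that repeat a pose let the fingers close. It gives the time, the measured TCP pose, the force, the opening and the grip force at its end, in the units of the state.
- get_obs(): the state, without advancing time (a new reading comes with each control period).
- camera(name): name is "side" or "top"; returns a dict with "color" (420x560x3 uint8, red, green, blue), "range_z" (420x560 float32, m along the optical axis (not along the pixel's ray), 0 where there is no reading), "fx", "fy", "cx", "cy" (pixels), "R" (3x3) and "t" (3): a world point X has camera coordinates R X + t. Camera axes: x right, y down, z forward; pixel columns grow to the right and rows downward; lengths in m; the calibration is good to about 2 mm. A picture is of the moment at which its call begins.
- hand_in(): hands the job in; it is judged then, once.
The state is a dict: "clock": time; "joint_pos": joint angles; "joint_velocities": joint speeds; "tau": joint torques, N m; "position": TCP position; "ee_rot": TCP orientation; "ft_force": force on the tool from outside, world axes, zero at the start; "torque": the same for the moment, N m; "grip_width": opening from 0.0 (shut) to 1.0 (fully open); "grasp_force": force on a finger pad.
Only numpy, scipy, OpenCV 4.12 (cv2) and the standard library are available. Lean on these libraries where they do the work, as an engineer would, in place of code of your own. Each camera call takes 0.05 s, during which the arm holds its last target. There are 200 camera calls.

## Task

Push the wooden shelf board along the rails of the counter display stand, steadily and gently with the closed fingertips against its edge, toward the stand's closed end with the yellow marks, until its feet drop into the locating notches and it sits level; then let go of it and leave it there. Only push it: do not lift the board, do not touch the tin and the lens cap that ride on it (they must stay standing on it), and leave the other things on the counter alone.

Things in the scene. Friction and masses are not known exactly. Their poses are not given: they have to be found in the camera images.
- board: Loose light-wood shelf board, 200 (x) x 160 (y) x 12 mm, about 0.5 kg, on four black feet 8 mm high. Origin: its centre in plan, at the feet's undersides (wood 8 to 20 mm above it). It lies on the stand with the same axes; slides along +y. Feet: 14 mm long in y, 8 mm wide: leading pair at x +-90, y +60, trailing pair at x +-74, y -60 mm. Origin 50 mm up on the rails, 43 seated.
- board_edge (a point): Middle of the board's trailing edge face, where to push: 80 mm behind the board's origin (-y), 14 mm above it. Axes as the board's. The leading edge is 160 mm ahead in +y.
- stand: Fixed stand, 216 (x) x 384 (y) x 66 mm: two dark rails between white cheeks (66 mm high, 2 mm clear of the board each side), grey base plate, its top 7 mm up. Origin under its centre, on the counter. Rails run along y from -190 (open end) to +184 mm (66 mm high stop on each rail), tops 50 mm up, at x 64 to 102 mm either side: a 128 mm lane between is open down to the plate, ends too.
- notches (a point): Midpoint between the two leading-foot notches, at rail-top height (50 mm); axes as the stand's, at y = +130 mm of it; the trailing-foot notches are centred 120 mm behind. Each is 7 mm deep, 22 mm long in y (8 mm longer than a foot), with upright walls. Each pair of feet has its own track, so the board drops only where all four meet their notches. Yellow marks on the cheek tops show them.
- home (a point): Where the board's origin is when centred in the notches: stand's centreline, y = +70 mm, 43 mm above the counter. Axes as the stand's; +y is the way to slide. The board starts 100 to 160 mm short. Pushed on after the drop it stops hard on the notches' far walls, 4 mm past home. Pushed too fast it may skip the notches and run 34 mm past, to the stops; it can be pushed back by its leading edge.
- round_tin: Small round tin with a green lid, 62 mm across, 21 mm high, loose on top of the board. Origin at the centre of its underside.
- lens_cap: Round grey lens cap, 47 mm across, 11 mm high, loose on top of the board. Origin at the centre of its underside.
- padlock: Brass padlock standing upright, 16 x 38 x 53 mm; bystander. Origin at the centre of its underside.
- tape_clear: Roll of brown tape lying flat, 90 mm across, 48 mm high; bystander. Origin at the centre of its underside.
Things that resemble listed ones, but are neither listed nor needed, are in the scene too. Leave any black or turquoise look-alike of the round_tin alone.

How it is judged:
By the outcome, as a careful person would: the job done as asked, in the order asked, and still so for the second after the job is handed in, with the robot touching nothing.
It also fails if it takes over 32 s, if anything falls off the work surface, if the arm or the gripper's body presses on something with over 40 N, if the wrist force passes 120 N, or if a joint passes its speed limit or range.

## Working session

There is one attempt and no reset: what is moved stays moved. The work goes in short steps, Python scripts to look and compute and a tool call to move; the robot and the scene stay as the last step left them, time stands still between calls to the robot, and variables do not carry over. Pictures are saved under pics/ and viewed, at most 10 in all, crops included, and the job is handed in when it is done.

Besides the shell and the picture viewer there is one more tool, called after "Emit:" by a JSON object that holds its "api" and its "payload", one argument or row to a line. move_arm: Moves the arm, as the interface text tells. Its arguments: {"type":"object","properties":{"plan":{"type":"array","items":{"type":"object","properties":{"delta_pos":{"type":"array","items":{"type":"number"}},"turn":{"type":"array","items":{"type":"number"}},"fingers":{"type":"number"}}}},"force":{"type":"number"}},"required":["plan"]}

```bash
mkdir -p pics; cat > h.py <<'E'
import numpy as np, cv2
from workcell import get_obs, camera, hand_in, tip_reach
def world(c):
    h,w=c["range_z"].shape; v,u=np.mgrid[:h,:w]; z=c["range_z"]
    P=np.stack([(u-c["cx"])/c["fx"]*z,(v-c["cy"])/c["fy"]*z,z],-1)
    W=(P-c["t"])@c["R"]; W[z==0]=np.nan; return W
def snap(n,f):
    c=camera(n); cv2.imwrite(f"pics/{f}.png",c["color"][:,:,::-1]); np.save(f"pics/{f}.npy",world(c)); return c
E
python3 - <<'E'
from h import *
o=get_obs(); print(o, tip_reach)
for n in("top","side"):
    c=snap(n,n+"0"); print(n,-c["R"].T@c["t"],c["R"][2])
E
```

```text
{'clock': 0.0, 'joint_pos': array([ 1.27039876,  0.3328949 , -0.0647019 ,  1.46093416,  0.02160154,
        1.34991135, -0.0884926 ]), 'joint_velocities': array([-0.0026931 , -0.00032307,  0.00105187, -0.00038936, -0.00156633,
       -0.00160387, -0.0001409 ]), 'tau': array([ 1.11844274e-03, -6.25439858e+01,  5.00504114e-02, -3.91610706e+01,
        1.64298539e-02,  9.77664837e-03, -7.68621646e-06]), 'position': array([ 0.17129575, -0.60069231,  0.24150497]), 'ee_rot': array([ 9.90366699e-01,  1.38467596e-01, -1.34132667e-04, -7.13586844e-04]), 'ft_force': array([-0.48698715,  0.06973257, -0.00920072]), 'torque': array([ 0.00774831, -0.03671688,  0.04342768]), 'grasp_force': 0.0, 'grip_width': 1.0005706550362863} 0.011
top [-0.33296321  0.30953263  1.23692278] [ 0.6005042  -0.18596637 -0.77769609]
side [0.19276526 0.86362082 0.81914838] [ 0.306647   -0.71196583 -0.63172167]
```

View pics/top0.png

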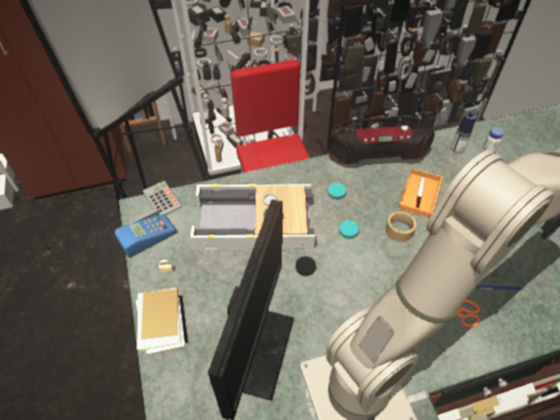

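View pics/side0.png

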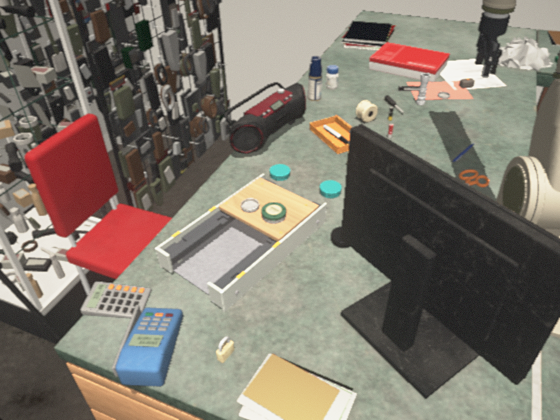

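The top view shows the stand at about (255,217), with the board at its right half (285,210) and the open end to the right. In the side view the board is at (270,205), with the lens cap at (249,206), the tin at (273,211), and the monitor standing between the robot and the stand. The closed end is at the lower left, around (190,270).

```bash
python3 - <<'E'
from h import *
for n,(u0,u1,v0,v1) in {"side0":(150,335,170,310),"top0":(180,325,175,255)}.items():
    W=np.load(f"pics/{n}.npy"); I=cv2.imread(f"pics/{n}.png"); hsv=cv2.cvtColor(I,cv2.COLOR_BGR2HSV)
    m=np.zeros(I.shape[:2],bool); m[v0:v1,u0:u1]=1
    z=W[...,2]
    s=hsv[...,1]; hu=hsv[...,0]
    wh=m&(abs(z-.066)<.006)&(s<50)&(hsv[...,2]>120)
    wd=m&(abs(z-.070)<.006)&(hu>8)&(hu<24)&(s>60)
    ye=m&(z>.055)&(z<.075)&(hu>22)&(hu<34)&(s>120)
    for nm,k in(("white",wh),("wood",wd)):
        p=W[k]; r=cv2.minAreaRect(p[:,:2].astype(np.float32)*1000); print(n,nm,len(p),r,np.median(p[:,2]))
        print(cv2.boxPoints(r).round(0).tolist())
    nn,l,st,_=cv2.connectedComponentsWithStats(ye.astype(np.uint8))
    for i in range(1,nn):
        if st[i,4]>3: print("yel",st[i,4],W[l==i].mean(0).round(4))
    k=m&(z>.076)&(z<.1); p=W[k]
    nn,l,st,_=cv2.connectedComponentsWithStats(k.astype(np.uint8))
    for i in range(1,nn):
        if st[i,4]>15: q=W[l==i]; print("ontop",st[i],q.mean(0).round(4),q.min(0).round(3),q.max(0).round(3))
W=np.load("pics/side0.npy")
mon=W[100:420,330:560].reshape(-1,3); mon=mon[(mon[:,2]>.05)&(mon[:,1]>-.35)]
for pt in [(350,130),(345,230),(555,260),(555,400),(440,290),(330,238)]: print(pt,W[pt[1],pt[0]].round(3))
for pt in [(280,172),(330,188),(345,235)]: print('obst',pt,W[pt[1],pt[0]].round(3))
T=np.load("pics/top0.npy")
for pt in [(274,207),(222,395),(270,240),(283,215),(337,190),(348,229),(306,266),(401,226)]: print('top',pt,T[pt[1],pt[0]].round(3))
E
```

```text
side0 white 853 ((618.218994140625, 107.2950439453125), (381.4732666015625, 219.2714385986328), 73.52754974365234) 0.06511797577790612
[[459.0, -45.0], [669.0, -107.0], [777.0, 259.0], [567.0, 321.0]]
side0 wood 2548 ((610.59716796875, 85.91690063476562), (292.3917236328125, 203.63327026367188), 72.99720001220703) 0.0697843597811035
[[470.0, -24.0], [665.0, -84.0], [751.0, 196.0], [556.0, 255.0]]
yel 11 [0.7204 0.0844 0.0666]
yel 14 [0.7539 0.2006 0.0669]
yel 16 [0.5198 0.1439 0.0663]
yel 21 [0.5533 0.2588 0.0662]
ontop [240 198  19  14  85] [0.6331 0.0479 0.0792] [0.61  0.024 0.076] [0.655 0.07  0.084]
ontop [261 202  25  21 427] [0.5613 0.0631 0.0889] [0.533 0.026 0.076] [0.595 0.091 0.094]
top0 white 462 ((617.5316162109375, 103.29720306396484), (381.6761474609375, 224.85162353515625), 73.7496109008789) 0.06618391699933883
[[456.0, -48.0], [672.0, -111.0], [779.0, 255.0], [563.0, 318.0]]
top0 wood 1553 ((609.1651611328125, 91.8488540649414), (305.2964782714844, 212.7926483154297), 73.5732421875) 0.07210111342917368
[[464.0, -24.0], [668.0, -85.0], [754.0, 208.0], [550.0, 268.0]]
y
[... 217 characters left out ...]
.657 0.07  0.087]
ontop [261 207   7  10  25] [0.5782 0.0776 0.091 ] [0.56  0.065 0.076] [0.603 0.086 0.096]
(350, 130) [0.376 0.115 0.381]
(345, 230) [0.366 0.124 0.145]
(555, 260) [0.036 0.327 0.371]
(555, 400) [-0.085  0.266 -0.002]
(440, 290) [0.157 0.265 0.194]
(330, 238) [0.429 0.009 0.001]
obst (280, 172) [ 0.648 -0.184  0.023]
obst (330, 188) [ 0.487 -0.164  0.023]
obst (345, 235) [0.365 0.123 0.13 ]
top (274, 207) [0.349 0.112 0.388]
top (222, 395) [0.002 0.326 0.274]
top (270, 240) [0.268 0.146 0.376]
top (283, 215) [0.564 0.02  0.069]
top (337, 190) [ 0.653 -0.203  0.021]
top (348, 229) [ 0.484 -0.174  0.022]
top (306, 266) [0.388 0.002 0.026]
top (401, 226) [ 0.458 -0.353  0.002]
```

Careful with the scale: turns go in shares of 2 pi rad. That gives: 0.564 rad / 6.2832 = 0.0898.

Emit:
{"api": "move_arm", "payload": {
  "plan": [
    {"delta_pos": [0.04, -0.03, 0], "turn": [0, 0, 0.008], "fingers": 1},
    {"delta_pos": [0.085, -0.064, 0], "turn": [0, 0, 0.0159], "fingers": 1},
    {"delta_pos": [0.13, -0.097, 0], "turn": [0, 0, 0.0239], "fingers": 1},
    {"delta_pos": [0.175, -0.131, 0], "turn": [0, 0, 0.0318], "fingers": 1},
    {"delta_pos": [0.22, -0.164, 0], "turn": [0, 0, 0.0398], "fingers": 1},
    {"delta_pos": [0.265, -0.198, 0], "turn": [0, 0, 0.0477], "fingers": 1},
    {"delta_pos": [0.31, -0.231, 0], "turn": [0, 0, 0.0557], "fingers": 1},
    {"delta_pos": [0.355, -0.265, 0], "turn": [0, 0, 0.0637], "fingers": 1},
    {"delta_pos": [0.4, -0.298, 0], "turn": [0, 0, 0.0716], "fingers": 1},
    {"delta_pos": [0.445, -0.332, 0], "turn": [0, 0, 0.0796], "fingers": 1},
    {"delta_pos": [0.485, -0.362, 0], "turn": [0, 0, 0.0859], "fingers": 1},
    {"delta_pos": [0.512, -0.382, 0], "turn": [0, 0, 0.0898], "fingers": 1}
  ]
}}

```text
clock: 1.6
position: [0.5599, -0.0908, 0.242]
ee_rot: [0.99, -0.142, -0.0, -0.0]
ft_force: [0.0, 0.2, 0.7]
grip_width: 0.002
grasp_force: 0.0
```

```bash
python3 - <<'E'
from h import *
from scipy.spatial.transform import Rotation as R
snap("side","side1"); o=get_obs(); print(o["clock"],o["position"],o["joint_pos"].round(3),o["ft_force"],o["grip_width"]); print(R.from_quat(o["ee_rot"]).as_matrix().round(4))
E
```

```text
1.65 [ 0.56144582 -0.08682932  0.24185874] [ 0.508  0.248 -0.51   1.595  0.121  1.331 -1.87 ] [-1.05276787  3.96172495 -0.57194295] 0.004553459401531632
[[ 9.604e-01 -2.785e-01  5.000e-04]
 [-2.785e-01 -9.604e-01  2.700e-03]
 [-3.000e-04 -2.800e-03 -1.000e+00]]
```

View pics/side1.png

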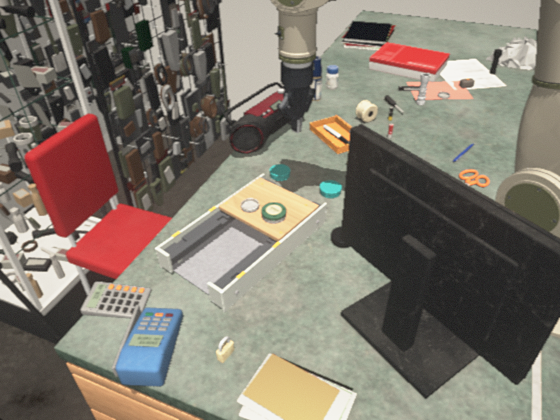

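The gripper hangs at about (297,110), clear of the monitor and just behind the board's trailing edge. I'm going down now.

Emit:
{"api": "move_arm", "payload": {
  "plan": [
    {"delta_pos": [0, 0.005, 0.03], "fingers": 1},
    {"delta_pos": [0, 0.01, 0.07], "fingers": 1},
    {"delta_pos": [0, 0.01, 0.11], "fingers": 1},
    {"delta_pos": [0, 0.01, 0.145], "fingers": 1},
    {"delta_pos": [0, 0.01, 0.168], "fingers": 1},
    {"delta_pos": [0, 0.01, 0.179], "fingers": 1},
    {"delta_pos": [0, 0.01, 0.179], "fingers": 1},
    {"delta_pos": [0, 0.01, 0.179], "fingers": 1}
  ]
}}

```text
validation failed for argument at $.pl...
```

```bash
python3 - <<'E'
from h import *
snap("side","side2"); o=get_obs(); print(o["clock"],o["position"],o["ft_force"])
I=cv2.imread("pics/side2.png")[60:280,140:360]; cv2.imwrite("pics/side2c.png",cv2.resize(I,None,fx=2.7,fy=2.7))
d=np.array([.6536-.6201,.2297-.1142]); d/=np.linalg.norm(d); n=np.array([d[1],-d[0]])
p=o["position"][:2]-np.array([.637,.172]); print("along",p@d,"lat",p@n)
W=np.load("pics/side2.npy"); z=W[...,2]
q=W[60:280,140:360].reshape(-1,3); q=q[(q[:,2]>.055)&(q[:,2]<.4)]; s=(q[:,:2]-[.637,.172])@d; l=(q[:,:2]-[.637,.172])@n
k=(abs(l)<.04)&(q[:,2]<.1); print(np.histogram(s[k],bins=np.arange(-.33,-.2,.005)))
E
```

```text
1.7 [ 0.56031666 -0.08889555  0.24176504] [-0.33569514  0.25426102 -0.62743176]
along -0.271929916046934 lat -0.0009722635028135749
(array([ 0,  0,  0,  0,  0,  0,  0,  0,  0,  0,  0,  0,  0,  0,  0,  0,  0,
        0,  0, 25, 36, 38, 40, 37, 33]), array([-0.33 , -0.325, -0.32 , -0.315, -0.31 , -0.305, -0.3  , -0.295,
       -0.29 , -0.285, -0.28 , -0.275, -0.27 , -0.265, -0.26 , -0.255,
       -0.25 , -0.245, -0.24 , -0.235, -0.23 , -0.225, -0.22 , -0.215,
       -0.21 , -0.205]))
```

View pics/side2c.png

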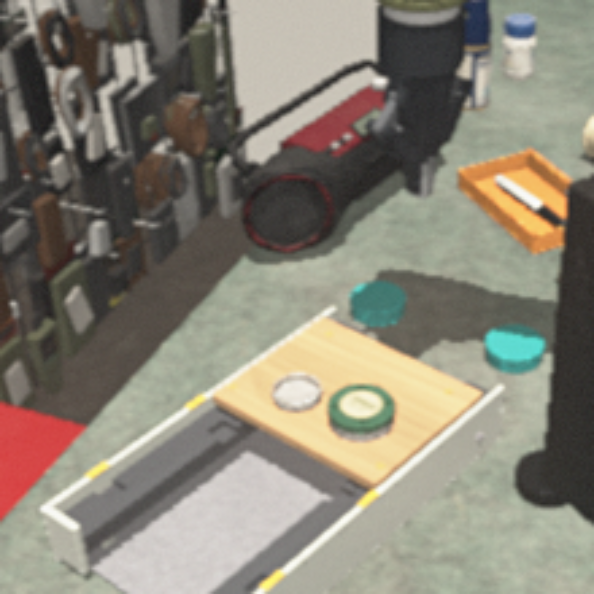

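The move was refused because `turn` is required, so the arm is still up. The crop shows the board and its loads undisturbed. The trailing edge is at about -0.235 m along the stand from home. I'll retry the descent.

Emit:
{"api": "move_arm", "payload": {
  "plan": [
    {"delta_pos": [0, 0.005, 0.03], "turn": [0, 0, 0], "fingers": 1},
    {"delta_pos": [0, 0.01, 0.07], "turn": [0, 0, 0], "fingers": 1},
    {"delta_pos": [0, 0.01, 0.11], "turn": [0, 0, 0], "fingers": 1},
    {"delta_pos": [0, 0.01, 0.145], "turn": [0, 0, 0], "fingers": 1},
    {"delta_pos": [0, 0.01, 0.168], "turn": [0, 0, 0], "fingers": 1},
    {"delta_pos": [0, 0.01, 0.179], "turn": [0, 0, 0], "fingers": 1},
    {"delta_pos": [0, 0.01, 0.179], "turn": [0, 0, 0], "fingers": 1},
    {"delta_pos": [0, 0.01, 0.179], "turn": [0, 0, 0], "fingers": 1}
  ]
}}

```text
clock: 2.7
position: [0.5568, -0.1031, 0.0644]
ee_rot: [0.99, -0.143, 0.001, 0.0]
ft_force: [-0.6, 1.1, -0.3]
grip_width: -0.002
grasp_force: 0.0
```

```bash
cat >> h.py <<'E'
d=np.array([.6536-.6201,.2297-.1142]); d/=np.linalg.norm(d); n=np.array([d[1],-d[0]]); H=np.array([.637,.172])
def tcp():
    o=get_obs(); p=o["position"][:2]-H; print("t",o["clock"],"along %.4f lat %.4f z %.4f"%(p@d,p@n,o["position"][2]),"F along %.2f lat %.2f z %.2f"%(o["ft_force"][:2]@d,o["ft_force"][:2]@n,o["ft_force"][2]))
E
python3 - <<'E'
from h import *
snap("side","side3"); tcp()
W=np.load("pics/side3.npy")
q=W[60:280,140:360].reshape(-1,3); q=q[(q[:,2]>.055)&(q[:,2]<.13)]; s=(q[:,:2]-H)@d; l=(q[:,:2]-H)@n
k=(abs(l)<.02); print(np.c_[s[k],l[k],q[k,2]][s[k]<-.225].round(3)[::3])
I=cv2.imread("pics/side3.png")[60:280,140:360]; cv2.imwrite("pics/side3c.png",cv2.resize(I,None,fx=2.7,fy=2.7))
E
```

```text
t 2.75 along -0.2865 lat -0.0003 z 0.0645 F along 0.08 lat -0.03 z 0.22
[[-0.339 -0.01   0.127]
 [-0.332 -0.011  0.128]
 [-0.32  -0.01   0.13 ]
 [-0.332 -0.011  0.124]
 [-0.321 -0.009  0.126]
 [-0.317 -0.006  0.123]
 [-0.323 -0.011  0.122]
 [-0.317 -0.009  0.122]
 [-0.315 -0.008  0.119]
 [-0.325 -0.01   0.115]
 [-0.313 -0.009  0.117]
 [-0.323 -0.011  0.113]
 [-0.297 -0.014  0.125]
 [-0.318 -0.009  0.111]
 [-0.285 -0.016  0.129]
 [-0.299 -0.016  0.122]
 [-0.32  -0.011  0.108]
 [-0.279 -0.015  0.129]
 [-0.291 -0.015  0.122]
 [-0.312 -0.01   0.109]
 [-0.266  0.005  0.124]
 [-0.269 -0.009  0.128]
 [-0.277 -0.016  0.127]
 [-0.292 -0.015  0.119]
 [-0.31  -0.012  0.107]
 [-0.269  0.004  0.12 ]
 [-0.271 -0.004  0.122]
 [-0.27  -0.014  0.127]
 [-0.283 -0.015  0.12 ]
 [-0.307 -0.011  0.106]
 [-0.268  0.003  0.117]
 [-0.268 -0.007  0.122]
 [-0.269 -0.015  0.125]
 [-0.287 -0.012  0.114]
 [-0.303 -0.01   0.104]
 [-0.267  0.009  0.112]
 [-0.276  0.006  0.109]
 [-0.27  -0.008  0.118]
 [-0.271 -0.017  0.121]
 [-0.297 -0.008  0.103]
 [-0.271  0.009  0.107]
 [-0.287  0.011  0.097]
 [-0.267 -0.014  0.1
[... 1056 characters left out ...]
76]
 [-0.268 -0.     0.081]
 [-0.276 -0.004  0.077]
 [-0.283 -0.009  0.075]
 [-0.272  0.007  0.071]
 [-0.27  -0.006  0.078]
 [-0.279 -0.009  0.074]
 [-0.296 -0.006  0.063]
 [-0.27  -0.002  0.073]
 [-0.277 -0.007  0.071]
 [-0.286 -0.01   0.068]
 [-0.27  -0.002  0.07 ]
 [-0.28  -0.005  0.066]
 [-0.289 -0.008  0.062]
 [-0.27  -0.002  0.066]
 [-0.277 -0.007  0.065]
 [-0.286 -0.011  0.061]
 [-0.269 -0.006  0.066]
 [-0.276 -0.011  0.064]
 [-0.275 -0.012  0.061]
 [-0.228  0.019  0.068]
 [-0.232  0.012  0.07 ]
 [-0.229  0.009  0.069]
 [-0.232  0.002  0.071]
 [-0.228  0.002  0.069]
 [-0.233 -0.004  0.07 ]
 [-0.231 -0.009  0.07 ]
 [-0.226 -0.013  0.071]
 [-0.231 -0.019  0.071]
 [-0.229 -0.017  0.069]]
```

View pics/side3c.png

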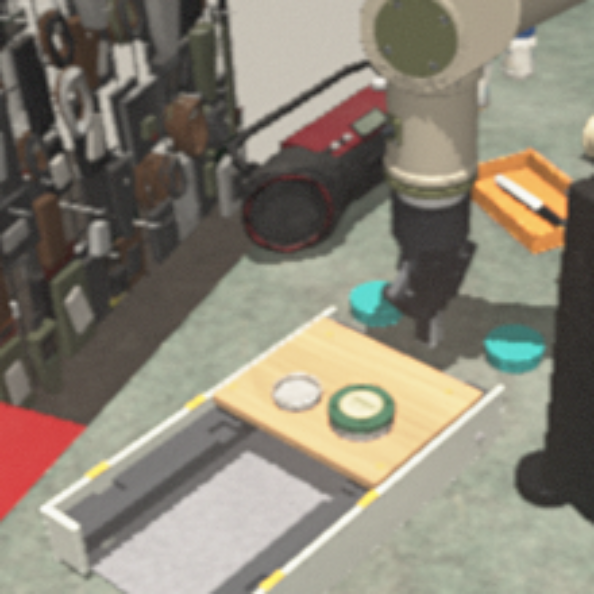

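The closed fingertips are in the lane at crop (430,335). Their front is 34 mm behind the edge and level with the board. Next I approach, make contact gently and push.

Emit:
{"api": "move_arm", "payload": {
  "plan": [
    {"delta_pos": [0, -0.005, 0.001], "turn": [0, 0, 0], "fingers": 1},
    {"delta_pos": [0, -0.012, 0.001], "turn": [0, 0, 0], "fingers": 1},
    {"delta_pos": [0, -0.019, 0.001], "turn": [0, 0, 0], "fingers": 1},
    {"delta_pos": [0, -0.024, 0.001], "turn": [0, 0, 0], "fingers": 1},
    {"delta_pos": [0, -0.027, 0.001], "turn": [0, 0, 0], "fingers": 1},
    {"delta_pos": [0, -0.029, 0.001], "turn": [0, 0, 0], "fingers": 1},
    {"delta_pos": [0, -0.031, 0.001], "turn": [0, 0, 0], "fingers": 1},
    {"delta_pos": [0, -0.033, 0.001], "turn": [0, 0, 0], "fingers": 1},
    {"delta_pos": [0, -0.035, 0.001], "turn": [0, 0, 0], "fingers": 1},
    {"delta_pos": [0, -0.037, 0.001], "turn": [0, 0, 0], "fingers": 1},
    {"delta_pos": [0, -0.039, 0.001], "turn": [0, 0, 0], "fingers": 1},
    {"delta_pos": [0, -0.042, 0.001], "turn": [0, 0, 0], "fingers": 1}
  ]
}}

```text
clock: 4.25
position: [0.568, -0.0635, 0.0623]
ee_rot: [0.99, -0.143, -0.0, 0.001]
ft_force: [-0.3, -4.1, 1.2]
grip_width: 0.003
grasp_force: 2.3
```

Emit:
{"api": "move_arm", "payload": {
  "plan": [
    {"delta_pos": [0, -0.003, 0], "turn": [0, 0, 0], "fingers": 1},
    {"delta_pos": [0, -0.006, 0], "turn": [0, 0, 0], "fingers": 1},
    {"delta_pos": [0, -0.01, 0], "turn": [0, 0, 0], "fingers": 1},
    {"delta_pos": [0, -0.014, 0], "turn": [0, 0, 0], "fingers": 1},
    {"delta_pos": [0, -0.018, 0], "turn": [0, 0, 0], "fingers": 1},
    {"delta_pos": [0, -0.022, 0], "turn": [0, 0, 0], "fingers": 1},
    {"delta_pos": [0, -0.026, 0], "turn": [0, 0, 0], "fingers": 1},
    {"delta_pos": [0, -0.03, 0], "turn": [0, 0, 0], "fingers": 1},
    {"delta_pos": [0, -0.034, 0], "turn": [0, 0, 0], "fingers": 1},
    {"delta_pos": [0, -0.037, 0], "turn": [0, 0, 0], "fingers": 1},
    {"delta_pos": [0, -0.039, 0], "turn": [0, 0, 0], "fingers": 1},
    {"delta_pos": [0, -0.04, 0], "turn": [0, 0, 0], "fingers": 1}
  ]
}}

```text
clock: 5.75
position: [0.5793, -0.0242, 0.0623]
ee_rot: [0.99, -0.143, -0.0, 0.0]
ft_force: [-1.8, -3.7, 1.7]
grip_width: 0.002
grasp_force: 2.4
```

```bash
cat >> h.py <<'E'
def state(f):
    snap("side",f); tcp(); W=np.load(f"pics/{f}.npy")
    I=cv2.imread(f"pics/{f}.png"); hsv=cv2.cvtColor(I,cv2.COLOR_BGR2HSV); 
    S=(W[...,:2]-H)@d; L=(W[...,:2]-H)@n; z=W[...,2]
    k=(abs(L)<.095)&(S>-.26)&(S<.13)&(abs(z-.066)<.012)&(hsv[...,0]>8)&(hsv[...,0]<24)&(hsv[...,1]>60)
    e=np.percentile(S[k],[.5,99.5]); print("wood along",e.round(4),"mid",e.mean().round(4))
    A=np.c_[S[k],L[k],np.ones(k.sum())]; c=np.linalg.lstsq(A,z[k],rcond=None)[0]
    print("plane slope along/lat",c[:2].round(4),"z at middle %.4f"%(c[0]*e.mean()+c[2]))
    k=(abs(L)<.095)&(S>-.24)&(S<.1)&(z>.076)&(z<.097)
    N,l,st,_=cv2.connectedComponentsWithStats(k.astype(np.uint8))
    for i in range(1,N):
        if st[i,4]>40: print("on top: n",st[i,4],"along %.4f lat %.4f"%(S[l==i].mean(),L[l==i].mean()))
E
python3 - <<'E'
from h import *
state("side4")
E
```

```text
t 5.8 along -0.2044 lat -0.0007 z 0.0623 F along -4.04 lat -0.24 z 0.24
wood along [-0.1879 -0.0267] mid -0.1073
plane slope along/lat [-0.0083  0.0005] z at middle 0.0696
on top: n 51 along -0.1968 lat -0.0077
on top: n 86 along -0.0724 lat 0.0318
on top: n 448 along -0.0789 lat -0.0426
```

Steady contact at 4 N with the loads riding along, and the board is now 107 mm short. I'll push on.

Emit:
{"api": "move_arm", "payload": {
  "plan": [
    {"delta_pos": [0, -0.002, 0], "turn": [0, 0, 0], "fingers": 1},
    {"delta_pos": [0, -0.005, 0], "turn": [0, 0, 0], "fingers": 1},
    {"delta_pos": [0, -0.009, 0], "turn": [0, 0, 0], "fingers": 1},
    {"delta_pos": [0, -0.013, 0], "turn": [0, 0, 0], "fingers": 1},
    {"delta_pos": [0, -0.017, 0], "turn": [0, 0, 0], "fingers": 1},
    {"delta_pos": [0, -0.021, 0], "turn": [0, 0, 0], "fingers": 1},
    {"delta_pos": [0, -0.025, 0], "turn": [0, 0, 0], "fingers": 1},
    {"delta_pos": [0, -0.029, 0], "turn": [0, 0, 0], "fingers": 1},
    {"delta_pos": [0, -0.033, 0], "turn": [0, 0, 0], "fingers": 1},
    {"delta_pos": [0, -0.037, 0], "turn": [0, 0, 0], "fingers": 1},
    {"delta_pos": [0, -0.041, 0], "turn": [0, 0, 0], "fingers": 1},
    {"delta_pos": [0, -0.045, 0], "turn": [0, 0, 0], "fingers": 1}
  ]
}}

```text
clock: 7.3
position: [0.5921, 0.0192, 0.0623]
ee_rot: [0.99, -0.143, 0.0, 0.0]
ft_force: [-0.7, -4.3, 1.8]
grip_width: -0.003
grasp_force: 2.4
```

Emit:
{"api": "move_arm", "payload": {
  "plan": [
    {"delta_pos": [0, -0.004, 0], "turn": [0, 0, 0], "fingers": 1},
    {"delta_pos": [0, -0.008, 0], "turn": [0, 0, 0], "fingers": 1},
    {"delta_pos": [0, -0.012, 0], "turn": [0, 0, 0], "fingers": 1},
    {"delta_pos": [0, -0.016, 0], "turn": [0, 0, 0], "fingers": 1},
    {"delta_pos": [0, -0.02, 0], "turn": [0, 0, 0], "fingers": 1},
    {"delta_pos": [0, -0.024, 0], "turn": [0, 0, 0], "fingers": 1},
    {"delta_pos": [0, -0.028, 0], "turn": [0, 0, 0], "fingers": 1},
    {"delta_pos": [0, -0.032, 0], "turn": [0, 0, 0], "fingers": 1},
    {"delta_pos": [0, -0.036, 0], "turn": [0, 0, 0], "fingers": 1},
    {"delta_pos": [0, -0.039, 0], "turn": [0, 0, 0], "fingers": 1},
    {"delta_pos": [0, -0.041, 0], "turn": [0, 0, 0], "fingers": 1},
    {"delta_pos": [0, -0.042, 0], "turn": [0, 0, 0], "fingers": 1}
  ]
}}

```text
clock: 8.8
position: [0.6039, 0.0593, 0.0623]
ee_rot: [0.99, -0.143, -0.0, 0.0]
ft_force: [-1.7, -4.6, 1.6]
grip_width: -0.002
grasp_force: 2.6
```

```bash
python3 - <<'E'
from h import *
state("side5")
E
```

```text
t 8.85 along -0.1174 lat -0.0004 z 0.0623 F along -3.35 lat 0.25 z 0.94
wood along [-0.1008  0.0601] mid -0.0204
plane slope along/lat [-0.0064  0.0013] z at middle 0.0698
on top: n 52 along -0.1099 lat -0.0077
on top: n 91 along 0.0138 lat 0.0308
on top: n 511 along 0.0074 lat -0.0423
```

View pics/side5.png

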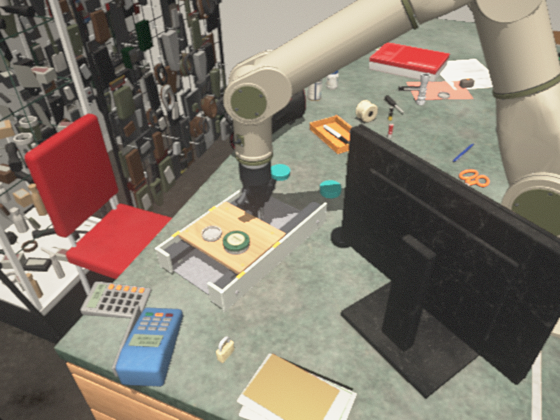

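The board is at about (222,235) with the cap at (212,234) and the tin at (236,240), all standing. The arm is well above the monitor. The board is 20 mm short and still up on the rails, so I'll creep the last part.

Emit:
{"api": "move_arm", "payload": {
  "plan": [
    {"delta_pos": [0, -0.0015, 0], "turn": [0, 0, 0], "fingers": 1},
    {"delta_pos": [0, -0.003, 0], "turn": [0, 0, 0], "fingers": 1},
    {"delta_pos": [0, -0.0045, 0], "turn": [0, 0, 0], "fingers": 1},
    {"delta_pos": [0, -0.006, 0], "turn": [0, 0, 0], "fingers": 1},
    {"delta_pos": [0, -0.0075, 0], "turn": [0, 0, 0], "fingers": 1},
    {"delta_pos": [0, -0.009, 0], "turn": [0, 0, 0], "fingers": 1},
    {"delta_pos": [0, -0.0105, 0], "turn": [0, 0, 0], "fingers": 1},
    {"delta_pos": [0, -0.012, 0], "turn": [0, 0, 0], "fingers": 1},
    {"delta_pos": [0, -0.0135, 0], "turn": [0, 0, 0], "fingers": 1},
    {"delta_pos": [0, -0.015, 0], "turn": [0, 0, 0], "fingers": 1},
    {"delta_pos": [0, -0.016, 0], "turn": [0, 0, 0], "fingers": 1}
  ]
}}

```text
clock: 10.22
position: [0.6085, 0.0748, 0.0622]
ee_rot: [0.99, -0.143, 0.0, -0.0]
ft_force: [-0.5, -4.0, -0.2]
grip_width: 0.006
grasp_force: 2.1
```

```bash
python3 - <<'E'
from h import *
state("side6")
E
```

```text
t 10.275 along -0.1011 lat -0.0003 z 0.0622 F along -3.04 lat 0.99 z -0.68
wood along [-0.084   0.0761] mid -0.004
plane slope along/lat [-0.0077  0.0002] z at middle 0.0697
on top: n 60 along -0.0950 lat -0.0081
on top: n 97 along 0.0300 lat 0.0312
on top: n 528 along 0.0233 lat -0.0425
```

Emit:
{"api": "move_arm", "payload": {
  "plan": [
    {"delta_pos": [0, -0.001, 0], "turn": [0, 0, 0], "fingers": 1},
    {"delta_pos": [0, -0.002, 0], "turn": [0, 0, 0], "fingers": 1},
    {"delta_pos": [0, -0.003, 0], "turn": [0, 0, 0], "fingers": 1},
    {"delta_pos": [0, -0.004, 0], "turn": [0, 0, 0], "fingers": 1}
  ]
}}

```text
clock: 10.78
position: [0.6095, 0.0782, 0.0622]
ee_rot: [0.99, -0.143, -0.0, 0.0]
ft_force: [-0.9, -4.7, 1.1]
grip_width: 0.002
grasp_force: 2.2
```

```bash
python3 - <<'E'
from h import *
state("side7")
E
```

```text
t 10.825 along -0.0974 lat -0.0003 z 0.0623 F along -4.55 lat 0.73 z 0.11
wood along [-0.081   0.0794] mid -0.0008
plane slope along/lat [-0.0049  0.0013] z at middle 0.0629
on top: n 56 along -0.0910 lat -0.0078
on top: n 474 along 0.0248 lat -0.0402
```

The board dropped: its top went from 69.7 to 62.9 mm (seated is 63) and it is level. I'll back away along the lane, then go up.

Emit:
{"api": "move_arm", "payload": {
  "plan": [
    {"delta_pos": [0, 0.003, 0], "turn": [0, 0, 0], "fingers": 1},
    {"delta_pos": [0, 0.01, 0], "turn": [0, 0, 0], "fingers": 1},
    {"delta_pos": [0, 0.025, 0], "turn": [0, 0, 0], "fingers": 1},
    {"delta_pos": [0, 0.045, 0], "turn": [0, 0, 0], "fingers": 1},
    {"delta_pos": [0, 0.06, -0.005], "turn": [0, 0, 0], "fingers": 1},
    {"delta_pos": [0, 0.07, -0.03], "turn": [0, 0, 0], "fingers": 1},
    {"delta_pos": [0, 0.07, -0.07], "turn": [0, 0, 0], "fingers": 1},
    {"delta_pos": [0, 0.07, -0.11], "turn": [0, 0, 0], "fingers": 1},
    {"delta_pos": [0, 0.07, -0.14], "turn": [0, 0, 0], "fingers": 1},
    {"delta_pos": [0, 0.07, -0.15], "turn": [0, 0, 0], "fingers": 1},
    {"delta_pos": [0, 0.07, -0.15], "turn": [0, 0, 0], "fingers": 1},
    {"delta_pos": [0, 0.07, -0.15], "turn": [0, 0, 0], "fingers": 1}
  ]
}}

```text
clock: 12.32
position: [0.5891, 0.0109, 0.2108]
ee_rot: [0.99, -0.143, -0.001, 0.0]
ft_force: [-0.1, 0.5, -0.1]
grip_width: 0.003
grasp_force: 0.0
```

```bash
python3 - <<'E'
from h import *
state("side8")
I=cv2.imread("pics/side8.png")[140:340,100:360]; cv2.imwrite("pics/side8c.png",cv2.resize(I,None,fx=2.7,fy=2.7))
E
```

```text
t 12.375 along -0.1679 lat -0.0011 z 0.2108 F along -0.00 lat -0.31 z -0.21
wood along [-0.0795  0.0798] mid 0.0001
plane slope along/lat [-0.0039  0.001 ] z at middle 0.0629
on top: n 472 along 0.0250 lat -0.0402
```

View pics/side8c.png

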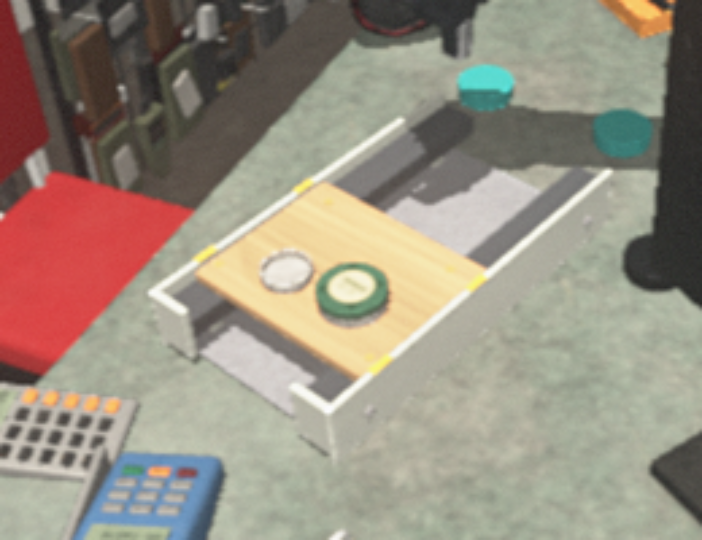

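The board sits level at home, around (340,275) in the crop. The cap (287,270) and tin (352,290) are standing on it, and the gripper is clear.

```bash
python3 -c "
from workcell import hand_in; print(hand_in())"
```

```text
the job is handed in; nothing more can be done
None
```

The board is seated level in its notches, within about 1 mm of home by the camera, with the tin and lens cap still standing on it and the gripper clear; I handed the job in at about 12.4 s on the robot's clock.

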